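# Take the battery pack off the switched-off charger

### The job

Push the toggle of the switch box right over to its far side to turn the charger off. Then pinch the two opposed side catches of the battery pack together between the fingers and lift the pack straight out of the charger. Finish while holding it: keep the catches pinched and the pack upright, still and at least 10 cm above where it sat, and leave the tape measure, jar and tin where they are.

Things in the scene. Friction and masses are not known exactly. Their poses are not given: they have to be found in the camera images.
- charger: Grey low dock fixed to the bench, 130 x 96 mm, 30 mm high. Origin: centre of its underside; x along the 130 mm side, z up. The pack stands in its open well (73 x 43 mm, floor 6 mm above the bench, 1.5 mm play) and leaves only straight up. Lips at the well's +y and -y sides, undersides 20 mm above the bench, hold down the pack's catches.
- pack: Black block in the charger, 70 (x) x 40 (y) x 80 mm high, 0.2 to 0.5 kg. Origin: centre of its underside, seated 6 mm above the bench; axes parallel to the charger's. A sprung grey catch on each long side (+y, -y): 56 mm over both at rest, 46 mm fully pinched. Teeth at their feet, hooked 3 mm under the charger's lips, stop it lifting until both are pressed.
- pad_left (a point): Centre of the outer face of the catch paddle on the pack's +y side (paddle 24 mm wide in x, 34 mm high; seated, it spans 40 to 74 mm above the bench and this point is 57 mm above it). It lies 28 mm from the pack's mid-plane at rest.
- pad_right (a point): The same on the pack's -y side.
- catch_left (a joint): Travel of the +y catch, m: 0 released, 0.005 pressed fully inward (toward the pack's middle). It must be in by more than 0.003 to unhook. Spring: 2 N to start, 5.6 N fully in.
- catch_right (a joint): The same for the -y catch.
- toggle_base: The charger's switch box: grey block 70 x 50 x 25 mm fixed to the bench, with a toggle on top. Origin at the centre of its underside; x is the way the toggle is pushed (the 70 mm side, pointing away from the robot to within 0.4 rad), z up.
- toggle (a joint): Toggle angle, rad: 0 = on, leaning 0.5 rad toward the robot (the box's -x); 1.0 = off, the stop, leaning 0.5 rad to the far side (+x). It starts between 0 and 0.2, stays where it is left, and takes about 1 N at the tip to move. It pivots 22 mm above the bench about the box's y.
- toggle_tip (a point): Centre of the black ball, 26 mm across, at the end of the toggle's steel rod (10 mm thick), 60 mm from the pivot: 75 mm above the bench at either end, 82 mm at mid-swing.
- tape_measure: Yellow and black pocket tape measure standing on its base, 42 x 80 x 68 mm; bystander. Origin at the centre of its underside.
- screw_jar: Clear jar with a green lid, 69 mm across, 84 mm high; bystander. Origin at the centre of its underside.
- wax_tin: Plain round metal tin, 65 mm across, 28 mm high; bystander. Origin at the centre of its underside.

How it is judged:
By the outcome, as a careful person would: the job done as asked, in the order asked, and still so for the second after the job is handed in, while the arm keeps its last pose, push and grip.
It also fails if it takes over 54 s, if anything falls off the work surface, if the arm or the gripper's body presses on something with over 40 N, if the wrist force passes 120 N, or if a joint passes its speed limit or range.

### The arm

A 6-joint arm with a two-finger parallel gripper is mounted at the origin on a cart in front of the work surface, level with it; the furniture and walls round the work are solid. World frame = base frame: x ahead of the robot, y to its left, z up, the work surface at z = 0. Lengths are in m, angles in degrees, forces in N, time in s.
With the tool pointing down it reaches from about 0.25 to 0.85 m from the base axis. Payload 12.5 kg.
Tool frame: the origin (TCP) lies midway between the tips of the shut fingers; the grasp point (between the pads) lies 19 mm behind it; z points along the fingers, y is the line along which they close (so a half turn about z gives the same grasp; the last joint's range is limited). The gripper opens to 93 mm and grips with 3 to 60 N. Pads are 15 mm wide; open, the fingers measure 128 mm over their backs; the gripper's body (75 mm by 188 mm) begins 65 mm behind the grasp point.
Start: joints at [-67.93, 20.094, 94.641, -0, 65.266, -4.847], TCP at [0.249, -0.49, 0.219] pointing down, gripper open.
Joint ranges: [-157.81, 157.81], [-45, 120.19], [0.68, 151.7], [-89.99, 269.99], [4.06, 180], [-164.3, 164.3]. Speed limits (degrees/s): [127.2, 127.2, 159.86, 180, 180, 180].

### API

Orientations are given as [roll, pitch, yaw] about the fixed x, y, z axes, in that order (R = Rz(yaw) Ry(pitch) Rx(roll)).
In Python, from cell import robot, move_gripper, vision gives the robot as it stands. The module is installed in compiled form; this text tells all that it offers. Calls block until the motion is done:
- robot.reach(position, orientation): joint-space move of the TCP to a pose.
- robot.move_linear(position, frame=None, rate=0.15): straight line of the TCP; frame=None keeps the orientation; rate is the mean speed in m/s.
- robot.movej(angles): joint-space move.
- move_gripper(opening, f_grip=None): finger opening in m; f_grip is the grip in N (None keeps the last); returns when the fingers have stopped.
- robot.hold(seconds).
- robot.solve_ik(position, orientation): joint angles nearest the present ones, or None.
- robot.state(): the state.
- vision.get_image(name): name is "scene" or "top" or "wrist"; returns the picture (420x560x3 uint8, red, green, blue); there is no depth.
- vision.calibration(name): a dict with "fx", "fy", "cx", "cy" (pixels), "rvec" (rotation vector, rad) and "tvec" (3), from world to camera coordinates, as OpenCV has them; the wrist camera has in their place "T_tool_cam" (4x4, takes a point from camera to tool coordinates, whose origin is the TCP and whose axes are the flange's). Camera axes: x right, y down, z forward; pixel columns grow to the right and rows downward; lengths in m; the calibration is good to about 2 mm. A picture is of the moment at which its call begins: read the wrist's pose just before it. calibration takes no time and is no camera call.
A pose or a line that the arm cannot do raises robot.MotionError and nothing moves.
- robot.close_job(): hands the job in; it is judged then, once.
The state is a dict: "time": time; "joint_pos": joint angles; "qd": joint speeds; "effort": joint torques, N m; "tool_pos": TCP position; "eef_rot": TCP orientation; "force": force on the tool from outside, world axes, zero at the start; "ft_torque": the same for the moment, N m; "finger_gap": finger opening in m; "gripper_force": force on a finger pad.
Only numpy, scipy, OpenCV 4.12 (cv2) and the standard library are available. Lean on these libraries where they do the work, as an engineer would, in place of code of your own. Each camera call takes 0.05 s, during which the arm holds its last target. There are 200 camera calls.

## Working session

There is one attempt and no reset: what is moved stays moved. The work goes in short steps, each a Python script; the robot and the scene stay as the last script left them, time stands still between calls to the robot, and variables do not carry over. Pictures are saved under pics/ and viewed, at most 10 in all, crops included, and the job is handed in when it is done.

```bash
mkdir -p pics; python3 - <<'E'
from cell import robot, vision
import cv2
for n in("scene","top"):
    cv2.imwrite(f"pics/{n}0.png",vision.get_image(n)[:,:,::-1]); print(n,vision.calibration(n))
print(vision.calibration("wrist")); s=robot.state(); print(s)
E
```

```text
scene {'fx': 492.48571595590596, 'fy': 492.48571595590596, 'cx': 275.49823052313235, 'cy': 213.43572914708378, 'rvec': array([ 0.78533219, -2.28535588,  1.43315124]), 'tvec': array([0.48275616, 0.19631595, 0.87026129])}
top {'fx': 399.6641760169133, 'fy': 399.6641760169133, 'cx': 279.47824189635793, 'cy': 215.23202622046915, 'rvec': array([ 2.15557205, -2.12442714,  0.15229637]), 'tvec': array([0.05161354, 0.58771052, 0.99435016])}
{'fx': 297.0316113954078, 'fy': 297.0316113954078, 'cx': 280.15989702580475, 'cy': 208.22681108523997, 'T_tool_cam': array([[ 1.57562683e-04, -9.67365330e-01, -2.53385662e-01,
         7.11192124e-02],
       [ 9.99999980e-01,  1.83692093e-04, -7.94625927e-05,
        -6.38621566e-04],
       [ 1.23414300e-04, -2.53385645e-01,  9.67365339e-01,
        -1.67934942e-01],
       [ 0.00000000e+00,  0.00000000e+00,  0.00000000e+00,
         1.00000000e+00]])}
{'time': 0.1, 'joint_pos': array([-6.79298731e+01,  2.01205875e+01,  9.46715811e+01,  6.75773378e-04,
        6.52679579e+01, -4.84699801e+00]), 'qd': array([-0.11233051, -0.03294818, -0.05322584, -0.0684928 ,  0.03265644,
       -0.05352421]), 'effort': array([ 2.07684188e-04, -4.98025846e+01, -2.85703325e+01,  6.99729379e-02,
        2.39279500e-02, -3.93169410e-05]), 'tool_pos': array([ 0.24889712, -0.49011436,  0.2181729 ]), 'eef_rot': array([-1.79940140e+02, -5.69170107e-03,  2.69168389e+01]), 'force': array([ 0.00860333, -0.92534132, -0.76097171]), 'ft_torque': array([-0.01361915, -0.03033026, -0.004944  ]), 'gripper_force': 0.0, 'finger_gap': 0.09294545465594489}
```

View pics/scene0.png

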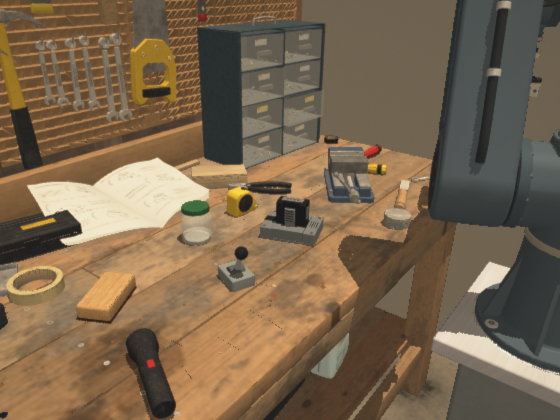

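View pics/top0.png

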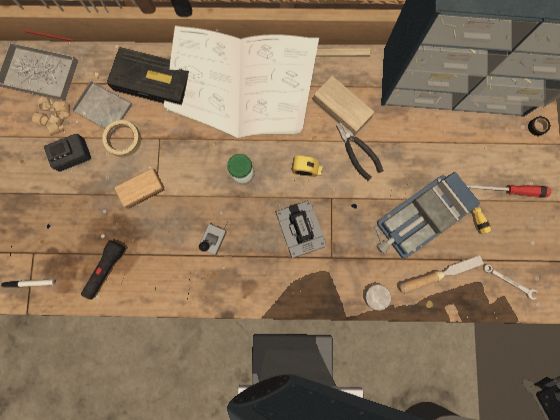

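The top view shows the charger at about (301,229), the switch box at (213,238) with its ball at (205,245), the jar at (240,168), the tape at (307,166) and the tin at (377,297). In the scene view the pack is at (292,212) and the ball at (241,253). I'll zoom in on both.

```bash
cat > h.py <<'E'
import numpy as np, cv2
from cell import vision
def cam(n):
    c=vision.calibration(n); K=np.array([[c['fx'],0,c['cx']],[0,c['fy'],c['cy']],[0,0,1]])
    R=cv2.Rodrigues(c['rvec'])[0]; return K,R,np.array(c['tvec'])
def plane(n,uv,z):
    K,R,t=cam(n); o=-R.T@t; d=R.T@np.linalg.inv(K)@np.array([*uv,1.]); return o+d*(z-o[2])/d[2]
def tri(a,b,na="top",nb="scene"):
    P=[k@np.c_[R,t] for k,R,t in (cam(na),cam(nb))]
    X=cv2.triangulatePoints(P[0],P[1],np.float64(a).reshape(2,1),np.float64(b).reshape(2,1)).ravel(); return X[:3]/X[3]
def proj(n,X):
    K,R,t=cam(n); p=K@(R@np.array(X)+t); return p[:2]/p[2]
E
python3 - <<'E'
import cv2,numpy as np
from h import *
t=cv2.imread("pics/top0.png"); s=cv2.imread("pics/scene0.png")
a=cv2.resize(t[190:265,190:335],None,fx=5.5,fy=5.5,interpolation=cv2.INTER_CUBIC)  
cv2.imwrite("pics/topz.png",a[:600,:800])
b=cv2.resize(s[185:295,205:335],None,fx=5.4,fy=5.4,interpolation=cv2.INTER_CUBIC)
cv2.imwrite("pics/scenez.png",b[:600,:800])
print(plane("top",(301,229),.03),plane("top",(205,245),.075),plane("top",(240,168),.084),plane("top",(307,166),.068),plane("top",(377,297),.028))
E
```

```text
[0.55336153 0.00334931 0.03      ] [0.504516   0.24464261 0.075     ] [0.70105898 0.16211415 0.084     ] [ 0.71303876 -0.0092659   0.068     ] [ 0.38144624 -0.1922023   0.028     ]
```

View pics/topz.png

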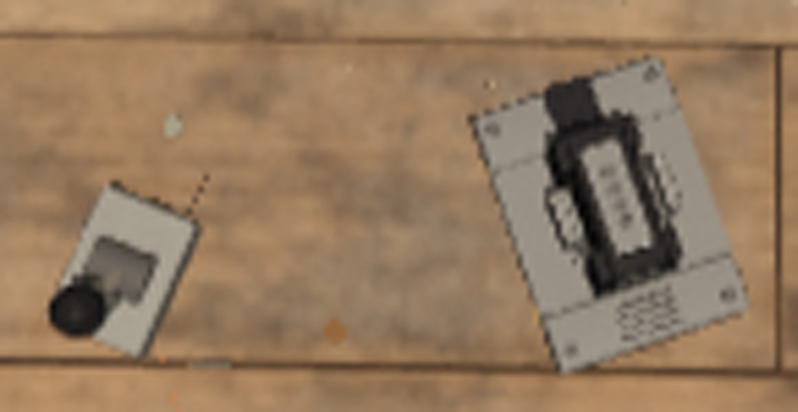

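View pics/scenez.png

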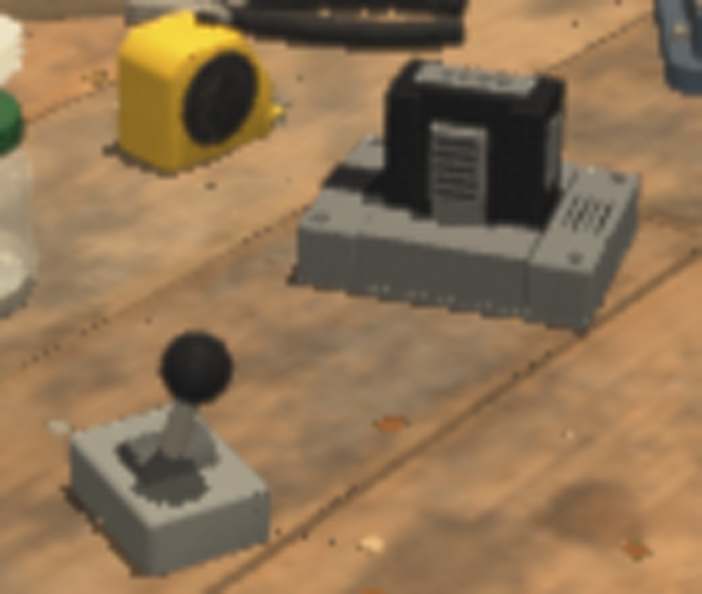

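```bash
python3 - <<'E'
from h import *
f=lambda p:(p[0]/5.5+190-.4,p[1]/5.5+190-.4)
g=lambda p:(p[0]/5.4+205-.4,p[1]/5.4+185-.4)
c=np.array([plane("top",f(p),.03) for p in[(470,118),(655,58),(748,308),(562,373)]])
print("charger",c.mean(0),[np.linalg.norm(c[i]-c[i-1]) for i in range(4)])
for i,j in((3,0),(2,1)):print(np.degrees(np.arctan2(*(c[j]-c[i])[1::-1])))
for i,j in((1,0),(2,3)):print(np.degrees(np.arctan2(*(c[j]-c[i])[1::-1]))-90)
# scene top corners of charger : left(298,232) near right(590,280)?, right (638,175)
for p in[(298,228),(582,275),(638,172)]: print("sc",plane("scene",g(p),.03))
print(c)
# pack top z=.086
p=np.array([plane("top",f(q),.086) for q in[(550,130),(632,112),(680,265),(597,295)]]);print("pack",p.mean(0),p,[np.linalg.norm(p[i]-p[i-1]) for i in range(4)])
b=np.array([plane("top",f(q),.025) for q in[(113,183),(200,222),(145,357)]]);print("box",(b[0]+b[2])/2,b,np.linalg.norm(b[0]-b[1]),np.linalg.norm(b[2]-b[1]),np.degrees(np.arctan2(*(b[1]-b[2])[1::-1])))
bs=np.array([plane("scene",g(q),.025) for q in[(70,437),(268,488),(150,525)]]);print("boxs",bs)
print("ball",tri(f((77,308)),g((197,367))))
E
```

```text
charger [0.5550658  0.00535405 0.03      ] [np.float64(0.12938134966618164), np.float64(0.09370793885242086), np.float64(0.12773864543354393), np.float64(0.09331269296422826)]
20.545797686754668
20.381917118489532
19.0009561164607
20.00356515663097
sc [0.59625141 0.07559948 0.03      ]
sc [0.47917259 0.03478983 0.03      ]
sc [ 0.51271391 -0.06032733  0.03      ]
[[ 0.6000341   0.07212896  0.03      ]
 [ 0.6305439  -0.01647313  0.03      ]
 [ 0.51080273 -0.06096146  0.03      ]
 [ 0.47888245  0.0267218   0.03      ]]
pack [0.55440633 0.00509107 0.086     ] [[ 0.58599288  0.03462027  0.086     ]
 [ 0.59478531 -0.00250645  0.086     ]
 [ 0.52543742 -0.02445567  0.086     ]
 [ 0.51140973  0.01270614  0.086     ]] [np.float64(0.0777359345620865), np.float64(0.03815364181215579), np.float64(0.07273855538654708), np.float64(0.039721230684650485)]
box [0.52527863 0.23393902 0.025     ] [[0.56680785 0.24325068 0.025     ]
 [0.54856572 0.2007504  0.025     ]
 [0.48374941 0.22462736 0.025     ]] 0.0462498527257354 0.06907432465198292 -20.22273412416282
boxs [[0.56268881 0.25061132 0.025     ]
 [0.48349101 0.23127603 0.025     ]
 [0.50081477 0.27521476 0.025     ]]
ball [0.5023985  0.24751414 0.07596884]
```

The measurements agree: charger at about (0.555, 0.0055) with yaw 20.2°, box at (0.525, 0.237) with yaw -20.5°, ball at height 0.076. Next I'll push the toggle.

```bash
python3 - <<'E'
from h import *
from cell import robot, move_gripper
a=np.radians(-20.4); ux=np.array([np.cos(a),np.sin(a),0]); c=np.array([.5255,.237,0])
P=lambda x,z:c+ux*x+[0,0,z]
o=[180,0,-20.4]
move_gripper(0,10)
robot.reach(P(-.08,.16),o); robot.move_linear(P(-.08,.062),rate=.12)
robot.hold(.2); f0=robot.state()['force']
robot.move_linear(P(-.01,.062),rate=.08)
x=-.01
while x<.02:
    x+=.002; robot.move_linear(P(x,.062),rate=.05); f=(robot.state()['force']-f0)@ux
    print(round(x,3),round(f,2))
    if f<-8: break
s=robot.state();print(s['time'],s['tool_pos'],s['eef_rot'],s['force'])
for n in("scene","top"): cv2.imwrite(f"pics/{n}1.png",vision.get_image(n)[:,:,::-1])
b=cv2.resize(cv2.imread("pics/scene1.png")[185:295,205:335],None,fx=5.4,fy=5.4,interpolation=cv2.INTER_CUBIC)
cv2.imwrite("pics/scenez1.png",b)
E
```

```text
-0.008 -1.36
-0.006 -1.1
-0.004 -0.82
-0.002 -0.23
0.0 -0.77
0.002 -1.01
0.004 -0.3
0.006 -0.57
0.008 -6.6
0.01 -17.61
9.0083 [0.53228863 0.23432524 0.06173743] [179.90745864   0.31634346 -20.40907572] [-15.64014298   7.09246091   7.51571959]
```

View pics/scenez1.png

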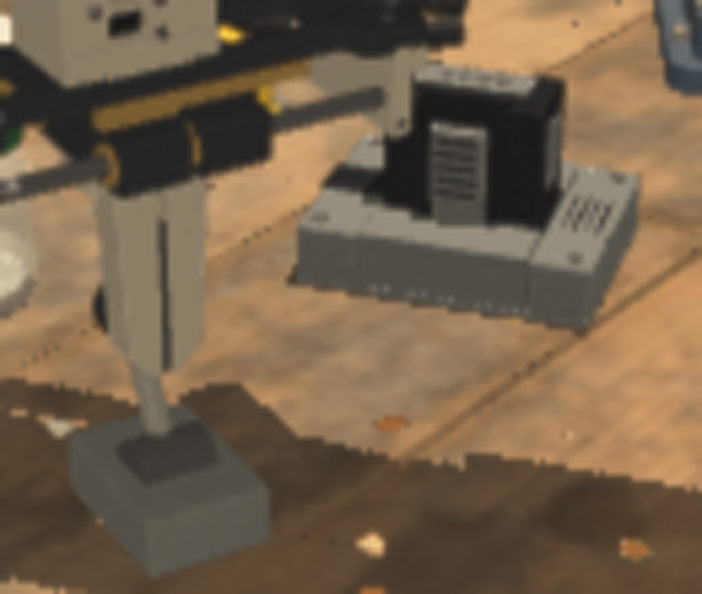

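The toggle leans to the far side, and the force rose exactly at the predicted stop (x≈+8 mm). Now I'll retreat and look at the pack through the wrist camera.

```bash
python3 - <<'E'
from h import *
from cell import robot, move_gripper
a=np.radians(-20.4); ux=np.array([np.cos(a),np.sin(a),0])
p=robot.state()['tool_pos']
robot.move_linear(p-ux*.03,rate=.1); robot.move_linear(p-ux*.03+[0,0,.14],rate=.25)
move_gripper(.093)
robot.reach([.555,.0055,.2],[180,0,20.2]); robot.hold(.3)
s=robot.state(); im=vision.get_image("wrist"); print(s['time'],s['tool_pos'],s['eef_rot'],s['joint_pos'])
np.save("w.npy",np.r_[s['tool_pos'],s['eef_rot']])
cv2.imwrite("pics/w.png",im[:,:,::-1])
t=vision.get_image("scene"); cv2.imwrite("pics/s2.png",cv2.resize(t[185:295,205:335,::-1],None,fx=5.4,fy=5.4))
E
```

```text
13.1333 [0.55501204 0.00605967 0.20001008] [-1.79999721e+02 -1.60370826e-03  2.02333582e+01] [-4.18062452e+00  2.17604439e+01  9.50374741e+01  1.02690462e-03
  6.32007369e+01  6.55855543e+01]
```

View pics/w.png

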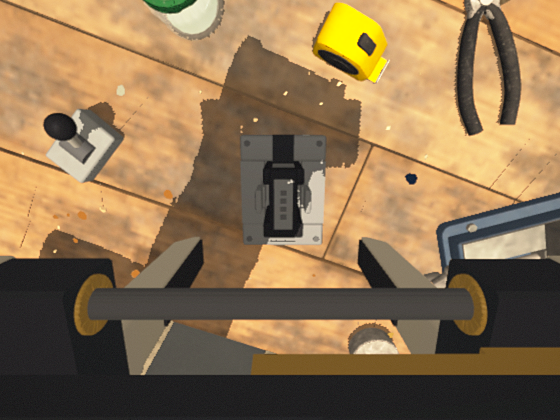

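View pics/s2.png

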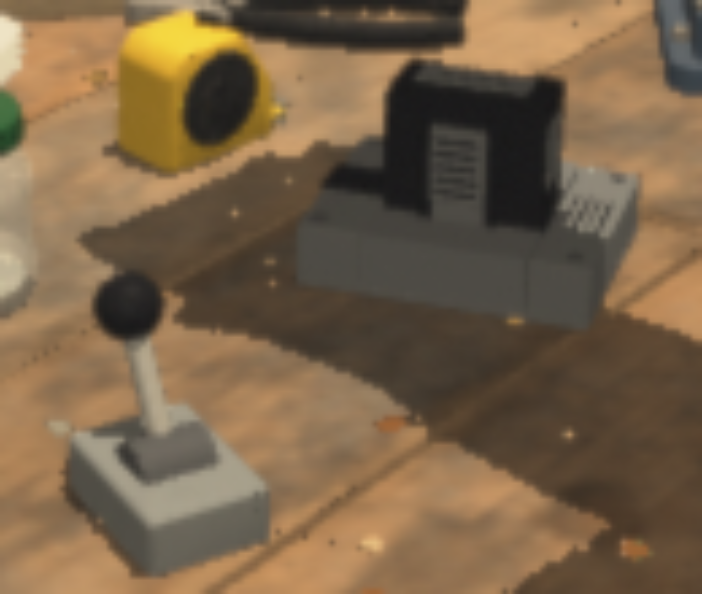

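The ball at zoomed (130,305) leans away, so the toggle is off. In the wrist view the charger spans columns 240–326 and rows 135–244, and its edges are vertical, so the yaw is good. Now I'll refine the centre.

```bash
python3 - <<'E'
from h import *
from scipy.spatial.transform import Rotation as Ro
s=np.load("w.npy"); T=np.eye(4);T[:3,:3]=Ro.from_euler('xyz',s[3:],degrees=True).as_matrix();T[:3,3]=s[:3]
c=vision.calibration("wrist");M=T@c["T_tool_cam"]
def ray(u,v,z):
    d=M[:3,:3]@[(u-c['cx'])/c['fx'],(v-c['cy'])/c['fy'],1]; return M[:3,3]+d*(z-M[2,3])/d[2]
q=np.array([ray(*p,.03) for p in[(240.5,135),(326,135),(324.5,244.5),(241,244.5)]])
print(q,q.mean(0),[np.linalg.norm(q[i]-q[i-1]) for i in range(4)])
g=cv2.cvtColor(cv2.imread("pics/w.png"),6)
for v in(175,185,195,205): print(v,g[v,236:332].tolist())
E
```

```text
[[ 0.60163602  0.07080712  0.03      ]
 [ 0.63431842 -0.01781796  0.03      ]
 [ 0.51423145 -0.06554361  0.03      ]
 [ 0.47912086  0.02963861  0.03      ]] [0.55732669 0.00427104 0.03      ] [np.float64(0.12924709329257414), np.float64(0.09445921707339054), np.float64(0.12922313130364685), np.float64(0.10145150654494738)]
175 [83, 80, 84, 85, 86, 94, 94, 95, 93, 94, 95, 94, 96, 94, 94, 93, 93, 95, 94, 95, 95, 95, 96, 95, 95, 97, 81, 26, 29, 33, 29, 34, 25, 28, 20, 27, 29, 29, 28, 27, 29, 29, 28, 30, 28, 27, 28, 29, 33, 27, 30, 30, 28, 27, 30, 28, 27, 29, 25, 30, 27, 25, 27, 30, 24, 28, 27, 30, 68, 96, 96, 95, 97, 91, 95, 147, 207, 208, 204, 203, 203, 204, 203, 202, 204, 203, 186, 129, 105, 143, 171, 170, 169, 170, 174, 176]
185 [82, 82, 82, 82, 85, 91, 94, 96, 93, 93, 95, 94, 94, 94, 94, 92, 95, 96, 94, 96, 94, 88, 75, 72, 74, 71, 74, 74, 73, 76, 89, 99, 87, 39, 25, 24, 29, 51, 81, 96, 95, 93, 95, 94, 92, 94, 97, 95, 94, 94, 94, 94, 90, 91, 93, 96, 84, 40, 26, 28, 23, 44, 67, 72, 63, 68, 75, 76, 75, 73, 71, 95, 162, 211, 207, 204, 205, 203, 204, 202, 203, 203, 204, 203, 204, 203, 20
[... 177 characters left out ...]
96, 85, 37, 25, 25, 29, 43, 74, 97, 97, 92, 92, 95, 86, 78, 76, 77, 77, 78, 84, 93, 94, 94, 95, 97, 86, 31, 26, 26, 25, 62, 93, 82, 69, 81, 95, 83, 67, 79, 92, 92, 94, 90, 100, 160, 207, 205, 205, 203, 202, 201, 201, 205, 201, 203, 203, 201, 190, 173, 176, 175, 177, 177, 176, 173]
205 [87, 88, 88, 91, 90, 94, 94, 93, 94, 95, 93, 92, 93, 94, 93, 93, 94, 93, 88, 79, 89, 93, 94, 92, 89, 77, 74, 90, 88, 83, 94, 77, 48, 34, 25, 21, 25, 42, 72, 95, 94, 95, 94, 93, 95, 96, 96, 96, 95, 96, 95, 94, 94, 95, 93, 96, 78, 32, 22, 25, 20, 60, 147, 181, 120, 169, 187, 99, 69, 77, 88, 109, 164, 191, 172, 179, 203, 205, 202, 201, 201, 203, 199, 202, 202, 200, 202, 200, 193, 192, 191, 191, 192, 194, 195, 194]
```

```bash
python3 - <<'E'
from h import *
from cell import robot, move_gripper
a=np.radians(20.2); uy=np.array([-np.sin(a),np.cos(a),0]);ux=np.array([np.cos(a),np.sin(a),0])
robot.move_linear([.5568,.0043,.12],rate=.15)
robot.move_linear([.5568,.0043,.040],rate=.08); robot.hold(.2)
f0=robot.state()['force']; print(robot.state()['tool_pos'],f0)
for g,F in((.058,8),(.055,8),(.052,12),(.040,30)):
    move_gripper(g,F); s=robot.state(); d=s['force']-f0
    print(g,s['finger_gap'],s['gripper_force'],'lat',d@uy,'x',d@ux,'z',d[2],s['ft_torque'])
print(s['time'],s['tool_pos'])
E
```

```text
[0.55700541 0.0042981  0.04036863] [-0.03840465  0.22510421  0.02334533]
0.058 0.05811496179985613 0.0 lat -0.6137881493910063 x 0.31843706099352487 z -0.5773571494128051 [0.03090839 0.00785781 0.02227331]
0.055 0.055226608378120365 2.3559798672795296 lat -0.4654539217218685 x -0.709561547682372 z 1.3714847444949312 [-0.04926608  0.05701825 -0.01157668]
0.052 0.052389734841982186 3.373176231980324 lat 0.732087076303653 x -0.7964307656735181 z 1.9555503707816586 [-0.03688995  0.10073637  0.01578777]
0.04 0.043971272256011315 30.000807344913483 lat -1.6508646869956396 x -3.2135401564768835 z 7.983835738428127 [-0.20549285  0.36710497 -0.00319815]
16.9667 [0.55701395 0.00414612 0.04054058]
```

The catches are fully pinched and the pinch is centred, with negligible side force. Lifting now.

```bash
python3 - <<'E'
from h import *
from cell import robot, move_gripper
p=robot.state()['tool_pos']
for dz in(.006,.015,.05,.09,.135):
    robot.move_linear([.557,.0042,p[2]+dz],rate=.05); s=robot.state(); print(dz,s['force'],s['finger_gap'],s['gripper_force'],s['ft_torque'])
    if s['force'][2]<-25: print("STUCK"); break
robot.hold(.5); s=robot.state(); print(s['time'],s['tool_pos'],s['eef_rot'],s['force'])
t=vision.get_image("scene");cv2.imwrite("pics/s3.png",cv2.resize(t[130:310,170:400,::-1],None,fx=3,fy=3))
E
```

```text
0.006 [ 0.07477756 -0.03874153 -3.80104198] 0.04316916501278979 29.998982548713684 [ 0.01581583 -0.01509671  0.00123758]
0.015 [ 0.52152621 -0.6626081  -2.94704365] 0.0432534012254236 29.999010264873505 [ 0.02129719 -0.00041379  0.01329241]
0.05 [-0.27743983  0.49034383 -3.15592057] 0.043425491468567536 29.998944103717804 [ 0.04778468 -0.01309613 -0.01253643]
0.09 [-0.18873891 -0.28381826 -2.68861029] 0.043118788768775326 29.999009370803833 [ 0.04196069 -0.00049073 -0.02736177]
0.135 [ 0.60965306 -0.10775793 -4.04682647] 0.0430046828872065 29.998953938484192 [-0.02900784 -0.00291137 -0.06583553]
20.9333 [0.5569872  0.0041833  0.17550505] [-1.79999421e+02  2.36811083e-03  2.01997549e+01] [ 0.1919528  -0.8564061  -2.53485241]
```

View pics/s3.png

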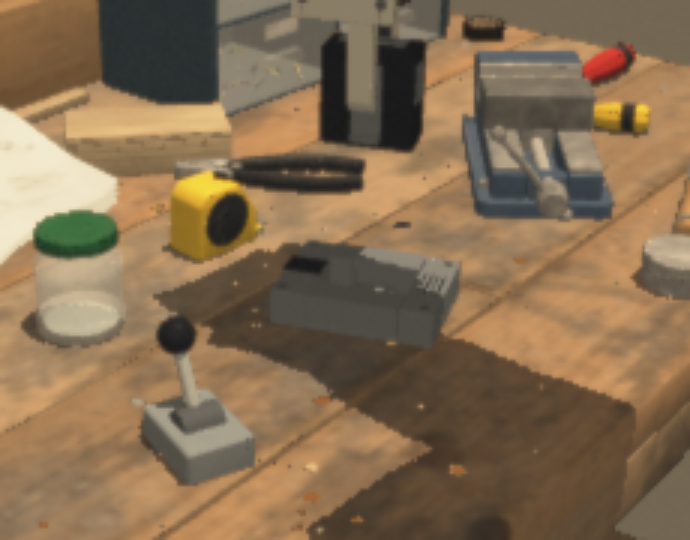

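The picture shows the pack upright in the fingers, well clear of the empty charger. The toggle is off (ball at 177,333), and the jar, tape and tin haven't moved.

```bash
python3 - <<'E'
from cell import robot
s=robot.state();print(s['finger_gap'],s['gripper_force'],s['time']);print(robot.close_job())
E
```

```text
0.04305653937072994 29.998973608016968 20.9833
the job is handed in; nothing more can be done
None
```

The charger toggle is pushed right over to off, and the pack is unhooked and held upright with its catches pinched, about 13.5 cm above its seat; the tape measure, jar and tin were not touched, and I handed the job in at 21 s (no verdict was returned).

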